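Show the sample target to the inspection camera

ROBOT

A 6-joint arm with a two-finger parallel gripper is mounted at the origin on the work surface. World frame = base frame: x ahead of the robot, y to its left, z up, the work surface at z = 0. Lengths are in m, angles in rad, forces in N, time in s.
With the tool pointing down it reaches from about 0.375 to 0.9 m from the base axis. Payload 3.1 kg.
Tool frame: the origin (TCP) lies between the finger pads; the fingertips stand 22 mm ahead of it and the grasp point (between the pads) lies 3 mm ahead of it; z points along the fingers, y is the direction in which the jaws open and shut (so a half turn about z gives the same grasp; the last joint's range is limited). The gripper opens to 87 mm and grips with 3 to 60 N. Pads are 19 mm wide; open, the fingers measure 117 mm over their backs; the gripper's body (75 mm by 190 mm) begins 51 mm behind the grasp point.
Start: joints at [1.103, 0.527, 1.433, -0, 1.181, -0.178], TCP at [0.178, 0.599, 0.245] pointing down, gripper open.
Joint ranges: [-3.08, 3.08], [-0.75, 2.2], [0.22, 2.44], [-1.43, 4.57], [0, 2.65], [-2.85, 2.85]. Speed limits (rad/s): [2.79, 2.79, 3.14, 3.14, 3.14, 3.14].

INTERFACE

Orientations are given as a unit quaternion [x, y, z, w].
In Python, from rig import get_obs, camera, get_calibration, hand_in, search_frame gives the robot as it stands.
- The arm moves only by the shell command python3 -m jog 'ROWS' [FORCE]. ROWS is JSON, a list of rows, each an object with "grip": the closure in counts, from 0 (fully open) to 255 (shut); "travel": the shift along the world's x, y, z in cm, a list of three; "twist": the turn about the world's z in degrees. A call has 1 to 8 rows; each row shifts and turns the commanded pose from where the row before left it; what a row does not reach is not made up. A row lasts 1/10 s, in which the tool goes at most 50 mm and 8.59 degrees, less where a joint would pass 70% of its speed; a pose out of reach is approached as far as the arm can. A call is refused whole if a number of a shift passes 5 or a number of a turn 8.59, either way. A call with a gripper value outside its range is refused whole. The fingers move at their own pace and stop on an object; FORCE is the grip in N (left out, the last holds). Time passes only in rows, so rows that do not move let the fingers close. It gives the time, the measured TCP pose, the force and the opening at its end, in the units of the state.
- get_obs(): the state, without advancing time (a new reading comes with each control period).
- camera(name): name is "scene" or "top" or "wrist"; returns the picture (400x640x3 uint8, red, green, blue); there is no depth.
- get_calibration(name): a dict with "fx", "fy", "cx", "cy" (pixels), "R" (3x3) and "t" (3): a world point X has camera coordinates R X + t; the wrist camera has in their place "T_tool_cam" (4x4, takes a point from camera to tool coordinates, whose origin is the TCP and whose axes are the flange's). Camera axes: x right, y down, z forward; pixel columns grow to the right and rows downward; lengths in m; the calibration is good to about 2 mm. A picture is of the moment at which its call begins: read the wrist's pose just before it. get_calibration takes no time and is no camera call.
- hand_in(): hands the job in, once; it reports no verdict.
Trained networks look in the newest picture that a camera, given by its name, has taken for a name from the list of things; names that differ only in an ending like _2 or _b are one class to them, and where a whole thing is asked for, a point or a joint stands for the part that bears it (a point fixed in the world has none). Each returns a list of dicts, best first, with "p" (0 to 1); they miss things now and then, are a little off and sometimes report something else, mostly with a low value. They report only what shows in the picture. A call takes as long as a camera call. They do not tell look-alikes from the thing itself.
- search_frame(target, camera): "at" ([x, y, z] in m, in world coordinates, good to about 4 mm: the middle of the surface that is visible of it).
The state is a dict: "time": time; "q": joint angles; "joint_velocities": joint speeds; "joint_torque": joint torques, N m; "position": TCP position; "tool_rot": TCP orientation; "ft_force": force on the tool from outside, world axes, zero at the start; "moment": the same for the moment, N m; "grip_width": finger opening in m.
Only numpy, scipy, OpenCV 4.12 (cv2) and the standard library are available. Lean on these libraries where they do the work, as an engineer would, in place of code of your own. Each camera call takes 0.05 s, during which the arm holds its last target. There are 200 camera calls.

TASK

Make the laser safe by pushing its mushroom stop button fully down so that it stays down, and only then lift the sample target out of its holder on the stage. Carry it by its grip tab to the inspection camera and finish still holding it there in the air by the tab: 100 mm in front of the lens, spotted side to the lens, centred in its view, the right way up and square to it. Do not touch the camera, and leave the bottles, the slide box and the driver where they are.

Things in the scene. Friction and masses are not known exactly. Their poses are not given: they have to be found in the camera images.
- stop (a joint): travel of the mushroom stop button in m: 0 = out (as it starts), 0.008 = fully down. It slides straight down, takes about 5 N to move against a stiff even drag, meets a firm stop at 0.008, and stays where it is pushed. It counts as fully down from 0.0065.
- stop_top (a point): centre of the top of the red mushroom head (40 mm across, 14 mm thick, slightly domed), which faces straight up; the point moves down with the head. The head stands on a yellow box, 76 x 76 x 50 mm, fixed to the black breadboard; at the start its top is 82 mm above the breadboard, which is a 12 mm thick plate on the bench (its top lies at z = 0.012).
- stage: two crossed black linear stages (100 x 100 mm, 50 mm high together, a micrometer 44 mm long standing out level on its -x and its -y side), fixed to the breadboard, with an aluminium holder on top: a block 40 mm (x) by 90 mm (y), 36 mm high, with a slot open at the top, 12 mm (x) by 72.5 mm (y), 22 mm deep. Origin: centre of the underside, on the breadboard; z up.
- holder_mouth (a point): centre of the slot's mouth, on top of the holder, 86 mm above the breadboard. Its z is up, its x is across the slot.
- target: sample target: an upright aluminium plate 10 mm thick (x), 70 mm wide (y) and 78 mm high (z), with a grip tab 34 mm wide (y), 10 mm thick (x) and 38 mm high standing on the middle of its upper edge (116 mm high in all); 160 g, centre of mass about 50 mm up. It stands loosely in the holder's slot, 22 mm deep, spotted side towards the stage's +x, and lifts straight up. Origin: centre of the underside; its x points out of the spotted side, its z from the underside to the tab.
- target_face (a point): centre of the spotted side of the target (a steel insert 58 x 50 mm with a grid of 7 x 6 round spots; the other side is plain with four screws). 5.5 mm from the target's origin along its x and 48 mm along its z; same axes as the target.
- target_tab (a point): the place to grip: centre of the tab, 101 mm above the target's underside and 15 mm below the tab's top; pinch its 10 mm thickness (along the target's x). At the end the fingers' grasp point must be on the tab (higher than 84 mm above the target's underside, in the target's own frame).
- cam_stand: stand of the inspection camera, fixed to the breadboard: base 75 x 75 mm, steel post 25 mm thick and 302 mm high, camera head carried on the -x side of the post. Origin: on the breadboard, 130 mm in front of the post's axis (its own -x side), below the lens when the head is level; z up.
- cam_head (a joint): downward tilt of the camera head in rad about a level axis 60 mm in front of the post's axis, 240 mm above the breadboard: 0 = looks level, positive = looks down. Stiff; not to be moved.
- lens (a point): centre of the front of the camera's lens, in the middle of its ring light (62 mm across), 70 mm in front of the tilt axis. Its frame tilts with the head: the camera looks along this frame's -x, its y is sideways in the picture and its z is up in the picture. The target is square to the lens when its x, y and z axes are parallel to those of this frame.
- bottle: bystander: small amber bottle with white cap, 28 mm wide, 55 mm high, loose. Origin: centre of its underside.
- bottle_b: bystander: the same bottle with black cap.
- slide_box: bystander: closed white slide box 88 x 58 x 35 mm, loose. Origin: centre of its underside.
- driver: bystander: screwdriver 180 mm long lying along its x, loose.
Things that resemble listed ones, but are neither listed nor needed, are in the scene too. Of the things like the target, leave any that is green or purple; of the rest the smaller one is meant.

How it is judged:
On the way, in this order (a step that is already met when the one before it is completed fails the run):
1. the stop button is fully down (value of joint stop above 0.0065 m), for 0.2 s.
2. the fingers hold the target clear above its holder (z of target in the frame of stage above 0.09 m and contact force between the fingers and target above 1 N), for 0.2 s.
At the end, for the whole second after the job is handed in: stop button still down (over 6.5 mm); target held still by its tab in the fingers alone, the middle of its spotted side 80 to 120 mm in front of the lens, within 15 mm of the line of sight sideways and up-down, square to the lens and upright in its picture within 0.15 rad (value of joint stop above 0.0065 m and contact force between the fingers and target above 1 N and z of the grasp point in the frame of target above 0.084 m and x of lens in the frame of target_face above 0.05 m and x of target_face in the frame of lens between -0.12 and -0.08 m and y of target_face in the frame of lens between -0.015 and 0.015 m and z of target_face in the frame of lens between -0.015 and 0.015 m and angle between the x axis of target_face and the x axis of lens, either way round below 0.15 rad and angle between the z axis of target_face and the z axis of lens, either way round below 0.15 rad and angle between target's own z axis and vertical below 0.8 rad and height (world z) of target_face above 0.12 m and contact force between target and cam_stand below 0.1 N and contact force between target and stage below 0.1 N and linear speed of target below 0.02 m/s); the arm keeps its last pose, push and grip.
It fails at once if the target is moved (over 25 mm) before the stop button is down (value of joint stop below 0.006 m and distance of target_face from where it was at the start of the episode above 0.025 m).
It fails at once if the camera is touched (over 2 N) (contact force between cam_stand and anything else above 2 N).
It fails at once if the camera's aim is shifted (over 8 mm) (distance of lens from where it was at the start of the episode above 0.008 m).
It fails at once if a bottle, the slide box or the driver is moved (over 30 mm) (distance of any of bottle, bottle_b, slide_box, driver from where it was at the start of the episode above 0.03 m).
It also fails if it takes over 51 s, if anything falls off the work surface, if the arm or the gripper's body presses on something with over 40 N, if the wrist force passes 120 N, or if a joint passes its speed limit or range.

## Working session

There is one attempt and no reset: what is moved stays moved. The work goes in short steps, Python scripts to look and compute and a shell command to move; the robot and the scene stay as the last step left them, time stands still between calls to the robot, and variables do not carry over. Pictures are saved under pics/ and viewed, about 8 in all and at most 12, crops included, and the job is handed in when it is done.

```bash
mkdir -p pics; python3 - <<'E'
from rig import *
import cv2
for n in ["scene","top"]:
    im=camera(n); cv2.imwrite(f"pics/{n}0.png",im[:,:,::-1])
    c=get_calibration(n); print(n,{k:(v if isinstance(v,float) else __import__('numpy').round(v,3).tolist()) for k,v in c.items()})
    for t in ["stop_top","stop","target","holder_mouth","stage","lens","cam_stand","cam_head","target_face","target_tab","bottle","slide_box","driver"]:
        try: print(n,t,[([round(float(a),3) for a in d["at"]],round(d["p"],2)) for d in search_frame(t,n)])
        except Exception as e: print(t,e)
o=get_obs();print(o)
E
```

```text
scene {'fx': 402.890811347134, 'fy': 402.890811347134, 'cx': 318.60790124000187, 'cy': 197.2055190529652, 'R': [[-0.853, 0.521, 0.014], [0.337, 0.572, -0.748], [-0.398, -0.633, -0.664]], 't': [0.37, -0.063, 1.53]}
scene stop_top [([0.466, -0.308, 0.087], 0.52)]
scene stop [([0.683, -0.17, 0.259], 0.38)]
scene target [([0.254, 0.423, 0.076], 0.86), ([0.509, 0.2, 0.143], 0.83), ([0.248, 0.291, 0.084], 0.65), ([0.634, 0.569, 0.096], 0.47)]
scene holder_mouth [([0.525, 0.217, 0.062], 0.96)]
scene stage [([0.524, 0.217, 0.064], 0.87)]
scene lens [([0.68, -0.171, 0.26], 0.77), ([0.509, 0.2, 0.144], 0.7)]
scene cam_stand [([0.756, -0.168, 0.247], 0.65)]
scene cam_head [([0.678, -0.172, 0.26], 0.68)]
scene target_face [([0.504, 0.204, 0.139], 0.82), ([0.25, 0.422, 0.076], 0.69), ([0.249, 0.29, 0.08], 0.62), ([0.63, 0.567, 0.097], 0.6)]
scene target_tab [([0.507, 0.2, 0.143], 0.93), ([0.631, 0.569, 0.097], 0.71), ([0.249, 0.292, 0.083], 0.57)]
scene bottle [([0.418, 0.408, 0.052], 0.64), ([0.473, -0.065, 0.045], 0.63)]
scene slide_box [([0.646, 0.437, 0.047], 0.58)]
scene driver []
top {'fx':
[... 1128 characters left out ...]
 -0.419, 0.035], 0.71)]
{'time': 1.4, 'q': array([ 1.10351716e+00,  5.27487414e-01,  1.43268565e+00, -1.95735235e-06,
        1.18139130e+00, -1.78517493e-01]), 'joint_velocities': array([ 0.0008861 , -0.00033569, -0.00026361,  0.00090515,  0.00055706,
       -0.00022837]), 'joint_torque': array([-7.84914073e-05, -4.40001976e+01, -1.76982486e+01,  6.33123354e-02,
        5.04665414e-02, -9.18126460e-06]), 'position': array([0.1779555 , 0.5991173 , 0.24456072]), 'tool_rot': array([1.43879370e-01, 9.89595234e-01, 1.31244422e-05, 5.34631311e-06]), 'ft_force': array([0.47555172, 0.38655609, 0.24135184]), 'moment': array([ 0.03895057,  0.00998475, -0.00768036]), 'grip_width': 0.08697926670652287}
```

View pics/scene0.png

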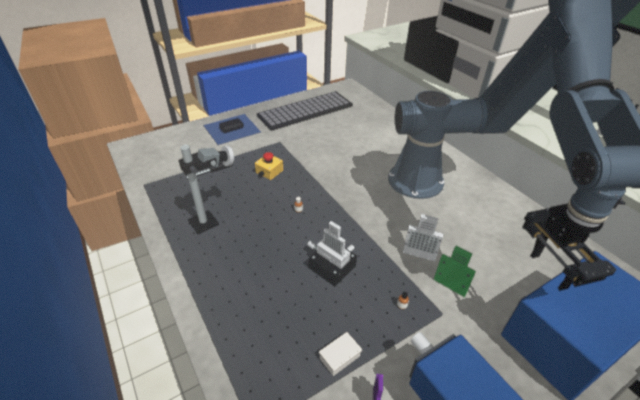

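View pics/top0.png

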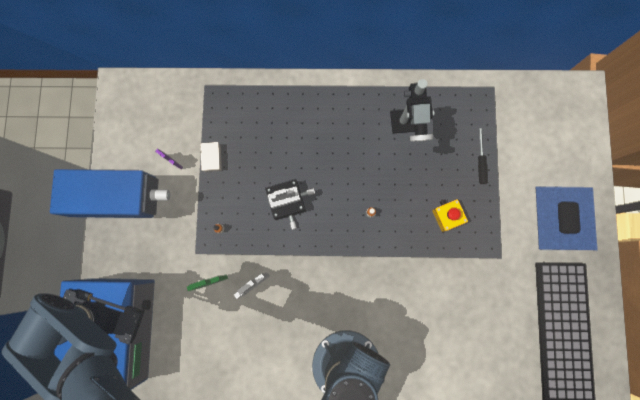

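Scene picture: the silver target stands in the stage holder at (333,240), the stop is at (268,160), the camera lens at (230,157). Top picture: target (285,198), stop (454,214), lens (420,137), with stage micrometers at (313,192) and (293,222). I'll crop the camera and the stage at higher magnification.

```bash
python3 - <<'E'
import cv2,numpy as np
s=cv2.imread("pics/scene0.png");t=cv2.imread("pics/top0.png")
def cr(im,x,y,w,h,k): return cv2.resize(im[y:y+h,x:x+w],None,fx=k,fy=k,interpolation=cv2.INTER_CUBIC)
# scene cam: origin(170,135) 80x100 x5 ; top cam: origin (380,70) 80x100 x5
cv2.imwrite("pics/crop1.png",np.hstack([cr(s,170,135,80,100,5),cr(t,380,70,80,100,5)]))
E
```

```text
(no output)
```

View pics/crop1.png

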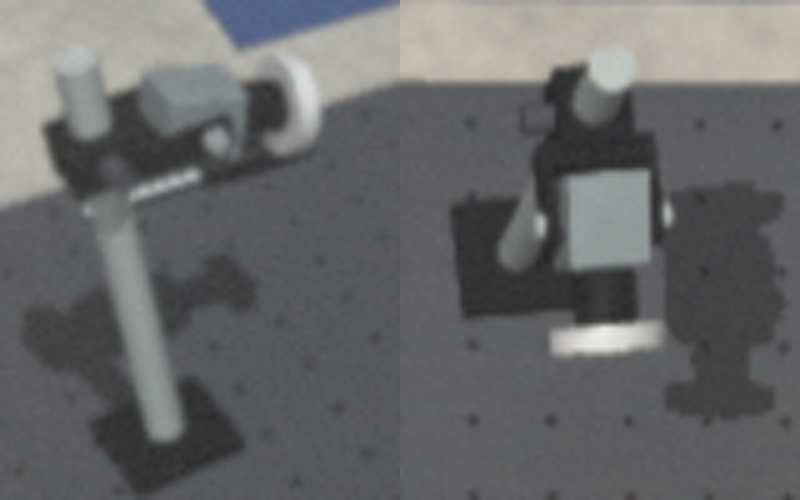

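Camera crop: post top is at scene (185,147) and top (422,84). The ring is at scene (230,156) and top (401–412,138). The tilt isn't clear yet, so I'll move over the stage and look with the wrist camera.

```bash
python3 -m jog '[{"grip":0,"travel":[2.3,-3.6,1.2],"twist":-7.5},{"grip":0,"travel":[2.3,-3.6,1.2],"twist":-7.5},{"grip":0,"travel":[2.3,-3.6,1.2],"twist":-7.5},{"grip":0,"travel":[2.3,-3.6,1.2],"twist":-7.5},{"grip":0,"travel":[2.3,-3.6,1.2],"twist":-7.5},{"grip":0,"travel":[2.3,-3.6,1.2],"twist":-7.5},{"grip":0,"travel":[2.3,-3.6,1.2],"twist":-7.5},{"grip":0,"travel":[2.3,-3.6,1.2],"twist":-7.5}]' 20
python3 -m jog '[{"grip":0,"travel":[2.3,-3.6,0.5],"twist":0},{"grip":0,"travel":[2.3,-3.6,0.5],"twist":0},{"grip":0,"travel":[2.3,-3.6,0.5],"twist":0},{"grip":0,"travel":[0,0,0],"twist":0},{"grip":0,"travel":[0,0,0],"twist":0}]'
cat > h.py <<'E'
from rig import *
import numpy as np,cv2
from scipy.spatial.transform import Rotation as Ro
def wristcal(o):
    c=get_calibration("wrist"); T=np.eye(4);T[:3,:3]=Ro.from_quat(o["tool_rot"]).as_matrix();T[:3,3]=o["position"]
    W=np.linalg.inv(T@np.array(c["T_tool_cam"])); c=dict(c);c["R"]=W[:3,:3];c["t"]=W[:3,3];return c
def proj(c,X):
    p=np.atleast_2d(X)@np.array(c["R"]).T+np.array(c["t"])
    return np.c_[c["fx"]*p[:,0]/p[:,2]+c["cx"],c["fy"]*p[:,1]/p[:,2]+c["cy"]]
def ray(c,u,v):
    d=np.array(c["R"]).T@np.array([(u-c["cx"])/c["fx"],(v-c["cy"])/c["fy"],1.]);return -np.array(c["R"]).T@np.array(c["t"]),d
def onz(c,u,v,z):
    C,d=ray(c,u,v);return C+d*(z-C[2])/d[2]
E
python3 - <<'E'
from h import *
o=get_obs();im=camera("wrist");cv2.imwrite("pics/w1.png",im[:,:,::-1])
import pickle;c=wristcal(o);pickle.dump((o,c),open("w1.pkl","wb"))
print(o["time"],o["position"],o["q"],np.round(get_calibration("wrist")["T_tool_cam"],3),c["fx"])
C,d=ray(c,c["cx"],c["cy"]);print(C,d)
for t in ["target","target_tab","holder_mouth","stage"]:
    print(t,[(np.round(d["at"],3),round(d["p"],2)) for d in search_frame(t,"wrist")])
E
```

```text
time: 2.2
position: [0.3626, 0.3096, 0.3413]
tool_rot: [0.621, 0.783, 0.0, 0.0]
ft_force: [0.5, 0.2, -0.1]
grip_width: 0.0872
time: 2.7
position: [0.4313, 0.2024, 0.3556]
tool_rot: [0.621, 0.784, 0.0, -0.0]
ft_force: [-1.1, 0.0, -0.7]
grip_width: 0.087
2.7 [0.43128086 0.2023731  0.35560733] [ 2.03231091e-01  1.96181896e-01  1.63715971e+00  5.86683890e-04
  1.30835525e+00 -2.89430360e-02] [[-0.    -0.955 -0.296  0.082]
 [ 1.    -0.     0.    -0.   ]
 [-0.    -0.296  0.955 -0.139]
 [ 0.     0.     0.     1.   ]] 318.80408083422446
[0.41213182 0.28247369 0.49467854] [ 0.06804293 -0.28802257 -0.9552032 ]
target [(array([0.498, 0.2  , 0.153]), 0.88), (array([0.49 , 0.196, 0.063]), 0.75), (array([0.249, 0.288, 0.11 ]), 0.6), (array([0.261, 0.379, 0.005]), 0.48)]
target_tab [(array([0.499, 0.203, 0.152]), 0.71), (array([0.247, 0.288, 0.111]), 0.71)]
holder_mouth [(array([0.489, 0.196, 0.061]), 0.86)]
stage [(array([0.488, 0.204, 0.063]), 0.87)]
```

View pics/w1.png

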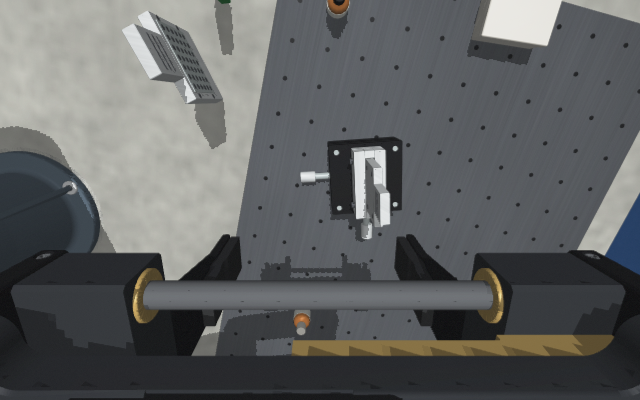

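Wrist picture: the stage is at about (366,177), nearly aligned with the tool. The target plate and tab are at (375,190), and the oversize look-alike is at (175,55). Next I'll enlarge the stage region with a predicted overlay.

```bash
python3 - <<'E'
from h import *
import pickle
o,c=pickle.load(open("w1.pkl","rb"))
P=[onz(c,u,v,.062) for u,v in [(337,153),(395,148),(395,204),(339,208)]]
P=np.array(P);print(P.round(4),P.mean(0));
m=P.mean(0);e=(P[1]+P[2]-P[0]-P[3]);f=(P[0]+P[1]-P[2]-P[3]);print(np.arctan2(e[1],e[0]),np.arctan2(-f[0],f[1]))
yaw=(np.arctan2(e[1],e[0])+np.arctan2(-f[0],f[1]))/2
im=cv2.imread("pics/w1.png");k=6;x0,y0=310,125
big=cv2.resize(im[y0:y0+120,x0:x0+115],None,fx=k,fy=k,interpolation=cv2.INTER_CUBIC)[:600]
R=np.array([[np.cos(yaw),-np.sin(yaw)],[np.sin(yaw),np.cos(yaw)]])
def box(hx,hy,z,col):
    q=np.array([[-hx,-hy],[hx,-hy],[hx,hy],[-hx,hy]])@R.T+m[:2]
    p=(proj(c,np.c_[q,np.full(4,z)])-[x0,y0]+.5)*k
    cv2.polylines(big,[p.astype(int)],True,col,1)
box(.05,.05,.062,(0,0,255));box(.02,.045,.098,(0,255,0));box(.005,.017,.192,(255,0,255));box(.005,.035,.154,(255,255,0))
cv2.imwrite("pics/w1c.png",big)
E
```

```text
[[0.4537 0.2213 0.062 ]
 [0.5285 0.2459 0.062 ]
 [0.5524 0.1696 0.062 ]
 [0.476  0.1453 0.062 ]] [0.50264244 0.19552797 0.062     ]
0.31283980082530105 0.29501235303660717
```

View pics/w1c.png

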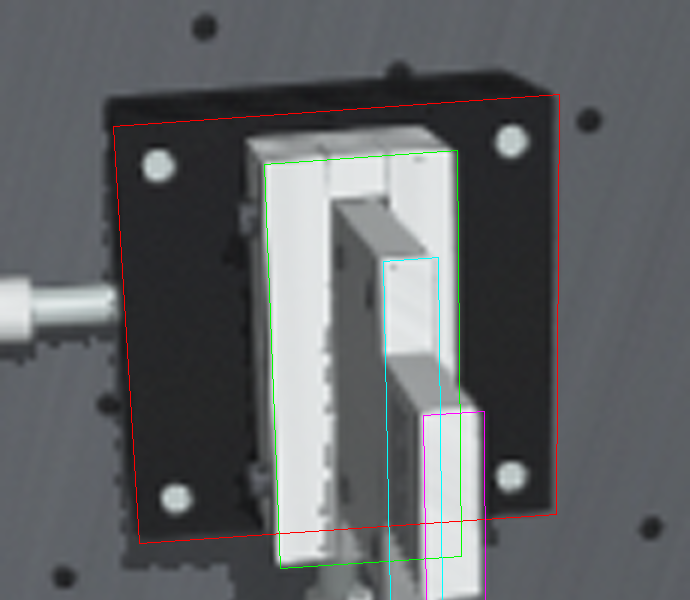

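The overlay fits. Target is at (0.502, 0.1955) with yaw about 0.30 rad, so the tool needs about +4° more twist. Next I'll go towards the stop, close the fingers, and look at the stop and the camera.

```bash
python3 -m jog '[{"grip":255,"travel":[0.3,-4.7,0.5],"twist":4},{"grip":255,"travel":[0.3,-4.7,0.5],"twist":0},{"grip":255,"travel":[0.3,-4.7,0.5],"twist":0},{"grip":255,"travel":[0.3,-4.7,0.5],"twist":0},{"grip":255,"travel":[0.3,-4.7,0.5],"twist":0},{"grip":255,"travel":[0.3,-4.7,0.5],"twist":0},{"grip":255,"travel":[0.3,-4.7,0.5],"twist":0},{"grip":255,"travel":[0.3,-4.7,0.5],"twist":0}]'
python3 -m jog '[{"grip":255,"travel":[0.3,-4.7,0],"twist":0},{"grip":255,"travel":[0.3,-4.7,0],"twist":0},{"grip":255,"travel":[0.3,-4.7,0],"twist":0},{"grip":255,"travel":[0.3,-4.7,0],"twist":0},{"grip":255,"travel":[0,0,0],"twist":0},{"grip":255,"travel":[0,0,0],"twist":0}]'
python3 - <<'E'
from h import *
o=get_obs();im=camera("wrist");cv2.imwrite("pics/w2.png",im[:,:,::-1])
import pickle;c=wristcal(o);pickle.dump((o,c),open("w2.pkl","wb"))
print(o["position"],o["q"])
for t in ["stop_top","lens"]:
    print(t,[(np.round(d["at"],3),round(d["p"],2)) for d in search_frame(t,"wrist")])
print(onz(get_calibration("top"),454.3,213.8,.092))
E
```

```text
time: 3.75
position: [0.455, -0.1736, 0.3958]
tool_rot: [0.591, 0.807, 0.0, 0.0]
ft_force: [1.2, 0.1, 0.2]
grip_width: 0.0306
time: 4.35
position: [0.4672, -0.3606, 0.3946]
tool_rot: [0.592, 0.806, 0.001, -0.001]
ft_force: [0.0, -0.5, -0.5]
grip_width: 0.0003
[ 0.4671674  -0.36062125  0.39457406] [-8.46882331e-01  3.47836962e-01  1.31324126e+00  5.78363652e-04
  1.48279547e+00 -1.15131341e+00]
stop_top [(array([ 0.459, -0.312,  0.096]), 0.62)]
lens [(array([ 0.65 , -0.191,  0.255]), 0.95)]
[ 0.45772814 -0.31412784  0.092     ]
```

View pics/w2.png

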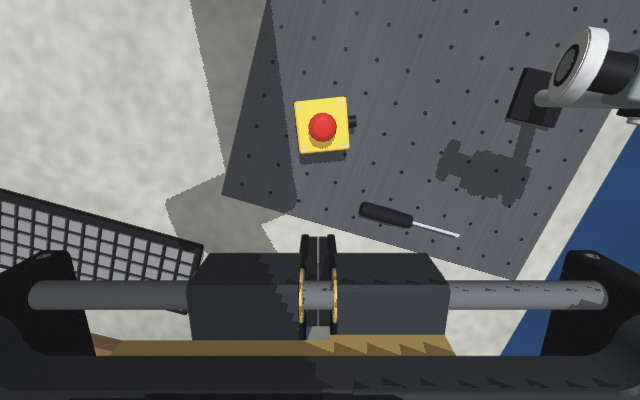

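Wrist picture 2: the stop head is at (322,127) and the ring light front ellipse is around (572,65), with dark glass at (567,65). I'll enlarge the ring to measure it.

```bash
python3 - <<'E'
from h import *
import pickle
o,c=pickle.load(open("w2.pkl","rb"))
print(onz(c,322.5,127,.092))
im=cv2.imread("pics/w2.png");x0,y0=535,15
big=cv2.resize(im[y0:y0+100,x0:x0+105],None,fx=6,fy=6,interpolation=cv2.INTER_CUBIC)
cv2.imwrite("pics/w2c.png",big)
E
```

```text
[ 0.45894742 -0.31320833  0.092     ]
```

View pics/w2c.png

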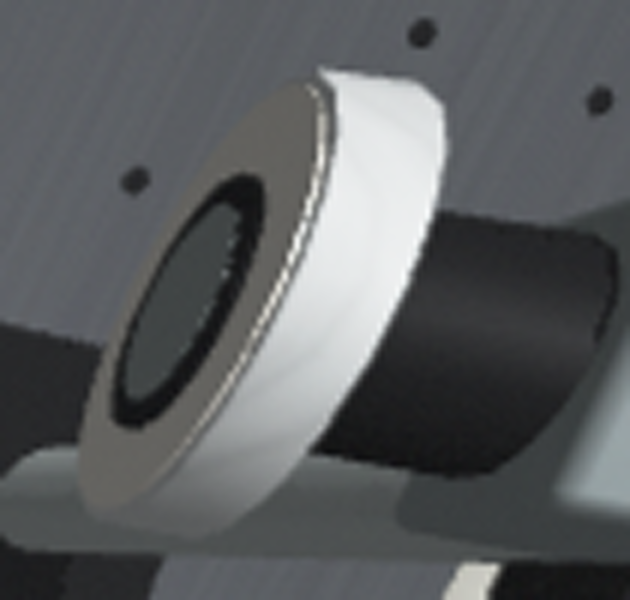

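```bash
cat > fit.py <<'E'
from h import *
import pickle
from scipy.optimize import least_squares
o,c=pickle.load(open("w2.pkl","rb"))
pts=np.array([(322,80),(336,115),(330,155),(310,215),(275,290),(220,385),(160,467),(110,517),(80,487),(83,430),(100,360),(182,218),(240,132),(295,85)])/6-.5+[535,15]
sc,tc=get_calibration("scene"),get_calibration("top")
def model(p):
    x,y,a,t=p
    A=np.array([[np.cos(a),-np.sin(a),0],[np.sin(a),np.cos(a),0],[0,0,1]])
    B=np.array([[np.cos(t),0,np.sin(t)],[0,1,0],[-np.sin(t),0,np.cos(t)]])
    # head looks along -x; positive = down: lens -x axis gets -z => x axis has +z
    B=B.T
    F=A@B; axis=np.array([x,y,.252])-0; L=axis-.07*F[:,0]; post=axis+.06*A[:,0]
    return L,F,post
def res(p,w=.5):
    L,F,post=model(p);r=[]
    for u,v in pts:
        C,d=ray(c,u,v);s=(L-C)@F[:,0]/(d@F[:,0]);r.append((np.linalg.norm(C+s*d-L)-.031)*1000)
    post[2]=.314
    r+=list(w*(proj(sc,post)[0]-[185.4,147.4])*2.5)+list(w*(proj(tc,post)[0]-[422.4,83.6])*2.5)
    return np.array(r)
if __name__=="__main__":
    for w in (0,.3,1):
        f=least_squares(res,[.73,-.17,0,.1],args=(w,),loss="soft_l1");L,F,post=model(f.x)
        print(w,f.x.round(4),"lens",L.round(4),"post",post.round(4),"\n",f.fun.round(1))
    np.save("lens.npy",f.x)
E
python3 fit.py
```

```text
0 [ 0.5931 -0.2076  0.2345 -1.0459] lens [ 0.559  -0.2158  0.3126] post [ 0.6515 -0.1937  0.252 ] 
 [ 1.2  1.8  1.3  0.4 -0.2  0.5  2.5  4.1 -0.1 -5.2 -9.8 -9.9 -5.4 -0.7
  0.  -0.   0.   0. ]
0.3 [ 0.6881 -0.191   0.229  -0.5522] lens [ 0.63   -0.2046  0.2887] post [ 0.7465 -0.1774  0.252 ] 
 [  4.5  -0.3  -4.6 -10.1 -14.9 -14.   -6.5   0.5   2.4   1.2   0.4   0.6
   4.2   5.5   5.5  -1.9   0.    5.5]
1 [ 0.7099 -0.1833  0.0661  0.3306] lens [ 0.6438 -0.1877  0.2293] post [ 0.7697 -0.1794  0.252 ] 
 [-1.1  0.1  0.6  0.5 -0.2 -1.  -0.8  0.7 -1.2  0.3  3.8 -2.1 -1.1 -1.7
 -2.4 -1.3  1.6 -3.4]
```

```bash
python3 - <<'E'
from fit import *
pts2=np.delete(np.arange(14),10)
for w in (0,.2,.5,1):
    f=least_squares(res,[.71,-.18,.07,.33],args=(w,),loss="soft_l1");L,F,post=model(f.x)
    print(w,f.x.round(4),"lens",L.round(4),"post",post.round(4),f.cost,"\n",f.fun.round(1))
f=least_squares(res,[.71,-.18,.07,.33],args=(.5,),loss="soft_l1");np.save("lens.npy",f.x)
L,F,post=model(f.x)
A=np.array([np.cos(f.x[2]),np.sin(f.x[2]),0]);Y=np.array([-A[1],A[0],0])
outs=[]
for im,cc,x0,y0,w,h,k in [("w2",c,515,15,125,100,6),("top0",tc,380,70,80,100,6),("scene0",sc,170,135,80,100,6)]:
    g=cv2.imread(f"pics/{im}.png")[y0:y0+h,x0:x0+w];g=cv2.resize(g,None,fx=4,fy=6 if 0 else 4,interpolation=cv2.INTER_CUBIC)
    def pl(P,col):
        q=(proj(cc,np.array(P))-[x0,y0]+.5)*4;cv2.polylines(g,[q.astype(int)],False,col,1)
    th=np.linspace(0,2*np.pi,40)
    for r,b,col in ((.031,0,(0,0,255)),(.031,.015,(0,255,255))):
        pl([L+b*F[:,0]+r*(np.cos(s)*F[:,1]+np.sin(s)*F[:,2]) for s in th],col)
    pl([L,L+.07*F[:,0]],(255,0,255))
    for z in (.314,.022): pl([np.r_[post[:2],z]+.0125*np.array([np.cos(s),np.sin(s),0]) for s in th],(0,255,0))
    pl([np.r_[post[:2],.022]+.0375*(a*A+b*Y) for a,b in((1,1),(1,-1),(-1,-1),(-1,1),(1,1))],(255,255,0))
    outs.append(g)
H=400;cv2.imwrite("pics/ov1.png",np.hstack(outs)[:, :])
print(np.hstack(outs).shape)
o=get_obs();print(o["time"])
E
```

```text
0 [ 0.71   -0.185   0.0496  0.3306] lens [ 0.6438 -0.1883  0.2293] post [ 0.7699 -0.182   0.252 ] 5.802709863775356 
 [-0.8 -0.1  0.3  0.3 -0.1 -0.5 -0.3  0.7 -2.2 -0.7  3.6 -0.7  0.6 -0.7
 -0.  -0.   0.  -0. ]
0.2 [ 0.71   -0.1848  0.0516  0.3309] lens [ 0.6439 -0.1882  0.2293] post [ 0.7699 -0.1817  0.252 ] 6.61319130123848 
 [-0.8 -0.1  0.3  0.4 -0.1 -0.6 -0.4  0.7 -2.1 -0.5  3.7 -0.8  0.4 -0.8
 -0.6 -0.5  0.8 -0.7]
0.5 [ 0.71   -0.1843  0.0562  0.3314] lens [ 0.6439 -0.188   0.2292] post [ 0.7699 -0.1809  0.252 ] 9.255409663852324 
 [-1.  -0.   0.4  0.4 -0.1 -0.7 -0.5  0.6 -1.8 -0.2  3.9 -1.1 -0.  -1.1
 -1.5 -1.   1.6 -1.8]
1 [ 0.7099 -0.1833  0.0661  0.3306] lens [ 0.6438 -0.1877  0.2293] post [ 0.7697 -0.1794  0.252 ] 13.817520726551724 
 [-1.1  0.1  0.6  0.5 -0.2 -1.  -0.8  0.7 -1.2  0.3  3.8 -2.1 -1.1 -1.7
 -2.4 -1.3  1.6 -3.4]
(400, 1140, 3)
4.5
```

```bash
python3 -c "
import cv2;g=cv2.imread('pics/ov1.png');cv2.imwrite('pics/ov1s.png',cv2.resize(g,None,fx=.7,fy=.7,interpolation=cv2.INTER_AREA))"
```

```text
(no output)
```

View pics/ov1s.png

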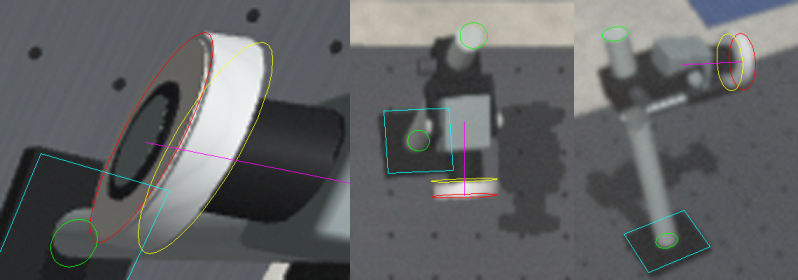

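```bash
cat > fit2.py <<'E'
from fit import *
cor=[(c,525,68,-1,1,1.),(c,508,116.5,-1,-1,1.),(c,556,127,1,-1,1.),(tc,390.4,110.6,1,1,2.6),(tc,393,133.4,-1,1,2.6),(sc,219,223.6,-1,1,3),(sc,188.4,220,1,-1,3),(sc,197,233.6,1,1,3)]
keep=np.r_[0:10,11:18]
def res2(p,tfix=None):
    x,y,a,t,h,dx,dy=p   # dx,dy: wrist-camera pose error
    if tfix is not None:t=tfix
    c2=dict(c);c2["t"]=np.array(c["t"])-np.array(c["R"])@np.array([dx,dy,0])
    import fit;fit.c=c2
    r=list(res((x,y,a,t),1.)[keep]);fit.c=c
    L,F,post=model((x,y,a,t));A=np.array([np.cos(a),np.sin(a)]);Y=np.array([-A[1],A[0]])
    for cc,u,v,i,j,w in cor:
        q=np.r_[post[:2]+.0375*(i*A+j*Y),.012+h]
        r+=list((proj(c2 if cc is c else cc,q)[0]-[u,v])*w*.6)
    return np.array(r+[h*1000/10-1,dx*500,dy*500])
if __name__=="__main__":
    x0=[.71,-.18,.07,.2,.01,0,0]
    for tf in (None,0,.1,.15,.2,.25,.3,.35,.4):
        f=least_squares(res2,x0,args=(tf,),loss="soft_l1");print(tf,f.x.round(4),round(f.cost,1))
        if tf is None: print(f.fun.round(1),model(f.x[:4])[0]);np.save("lens.npy",f.x[:4])
E
python3 fit2.py
```

```text
None [ 0.7078 -0.1821  0.0684  0.3386  0.0053 -0.0025  0.0009] 13.2
[-1.1  0.2  0.8  0.7 -0.1 -1.1 -1.1  0.5 -0.4  1.9 -0.6 -0.3 -1.6 -0.2
 -1.2  0.3 -1.5  1.5  0.4 -0.4  1.2 -2.8  1.7  0.  -0.2 -1.3 -1.1  0.5
  0.5  0.3 -0.5  1.  -0.4 -0.5 -1.2  0.4] [ 0.6419579  -0.18657963  0.22874685]
0 [ 7.08500e-01 -1.85500e-01  1.34700e-01 -9.81726e+01  6.70000e-03
 -3.00000e-04 -6.00000e-04] 98.3
0.1 [ 7.084e-01 -1.849e-01  1.227e-01 -3.850e-02  6.400e-03 -5.000e-04
 -8.000e-04] 93.4
0.15 [ 7.0830e-01 -1.8470e-01  1.1950e-01 -1.5635e+00  6.2000e-03 -7.0000e-04
 -8.0000e-04] 85.6
0.2 [ 7.077e-01 -1.836e-01  1.016e-01  8.415e-01  7.500e-03  5.600e-03
  4.000e-04] 58.5
0.25 [ 7.077e-01 -1.833e-01  9.470e-02 -3.009e-01  6.700e-03  2.200e-03
  1.000e-04] 44.9
0.3 [ 7.079e-01 -1.829e-01  8.510e-02  9.030e-02  5.800e-03 -7.000e-04
 -0.000e+00] 26.3
0.35 [ 7.079e-01 -1.822e-01  7.260e-02  2.171e-01  5.300e-03 -2.700e-03
  2.000e-04] 15.7
0.4 [ 0.7081 -0.1827  0.0834  0.1821  0.0051 -0.0039 -0.0019] 61.7
```

The fit gives a lens at (0.642, −0.187, 0.229), yaw 0.07 and a downward tilt of about 0.34 rad. The tool always points straight down, so I plan to grip the tab across its 34 mm width. Then I can swing the target about the jaw axis against the slot wall to tilt it. First, the stop.

```bash
python3 -m jog '[{"grip":255,"travel":[-0.8,4.7,0],"twist":0},{"grip":255,"travel":[0,0,-4.8],"twist":0},{"grip":255,"travel":[0,0,-4.8],"twist":0},{"grip":255,"travel":[0,0,-4.8],"twist":0},{"grip":255,"travel":[0,0,-4.8],"twist":0},{"grip":255,"travel":[0,0,-4.8],"twist":0},{"grip":255,"travel":[0,0,-2.5],"twist":0},{"grip":255,"travel":[0,0,0],"twist":0}]'
python3 -m jog '[{"grip":255,"travel":[0,0,-0.8],"twist":0},{"grip":255,"travel":[0,0,-0.6],"twist":0},{"grip":255,"travel":[0,0,-0.3],"twist":0},{"grip":255,"travel":[0,0,0],"twist":0}]'
python3 -m jog '[{"grip":255,"travel":[0,0,-0.2],"twist":0},{"grip":255,"travel":[0,0,-0.2],"twist":0},{"grip":255,"travel":[0,0,0],"twist":0},{"grip":255,"travel":[0,0,0],"twist":0}]'
```

```text
time: 5.3
position: [0.4573, -0.3104, 0.1276]
tool_rot: [0.591, 0.807, 0.001, -0.004]
ft_force: [-0.5, -0.3, -0.0]
grip_width: 0.0008
time: 5.7
position: [0.4598, -0.3144, 0.1147]
tool_rot: [0.592, 0.806, -0.0, 0.001]
ft_force: [1.2, 0.4, 0.6]
grip_width: 0.0007
time: 6.1
position: [0.4598, -0.3144, 0.1103]
tool_rot: [0.592, 0.806, 0.0, 0.001]
ft_force: [1.1, 1.0, 4.5]
grip_width: 0.0003
```

```bash
for i in 1 2 3; do echo; done; python3 -m jog '[{"grip":255,"travel":[0,0,-0.2],"twist":0},{"grip":255,"travel":[0,0,-0.2],"twist":0},{"grip":255,"travel":[0,0,0],"twist":0}]'
python3 -m jog '[{"grip":255,"travel":[0,0,-0.2],"twist":0},{"grip":255,"travel":[0,0,0],"twist":0},{"grip":255,"travel":[0,0,0],"twist":0}]'
```

```text
time: 6.4
position: [0.4599, -0.3144, 0.108]
tool_rot: [0.592, 0.806, -0.0, 0.001]
ft_force: [-0.6, 3.2, 17.3]
grip_width: 0.0005
time: 6.7
position: [0.4599, -0.3144, 0.1078]
tool_rot: [0.592, 0.806, -0.0, 0.002]
ft_force: [-2.2, 5.1, 29.4]
grip_width: 0.0006
```

The stop bottomed out firmly: TCP z is 0.1078 at 29 N, about 8 mm of travel from contact. Next I'll rise, turn +90°, and go above the target.

```bash
python3 -m jog '[{"grip":255,"travel":[0,0,4.8],"twist":0},{"grip":255,"travel":[0,0,4.8],"twist":0},{"grip":0,"travel":[0,0,4.8],"twist":8},{"grip":0,"travel":[0,0,4.8],"twist":8},{"grip":0,"travel":[0.4,4.6,0],"twist":8},{"grip":0,"travel":[0.4,4.6,0],"twist":8},{"grip":0,"travel":[0.4,4.6,0],"twist":8},{"grip":0,"travel":[0.4,4.6,0],"twist":8}]'
python3 -m jog '[{"grip":0,"travel":[0.4,4.6,0],"twist":8},{"grip":0,"travel":[0.4,4.6,0],"twist":8},{"grip":0,"travel":[0.4,4.6,0],"twist":8},{"grip":0,"travel":[0.4,4.6,0],"twist":8},{"grip":0,"travel":[0.4,4.6,0],"twist":8},{"grip":0,"travel":[0.4,4.6,0],"twist":2},{"grip":0,"travel":[0,0.3,0],"twist":0},{"grip":0,"travel":[0,0,0],"twist":0}]'
python3 -m jog '[{"grip":0,"travel":[0,0,0],"twist":0},{"grip":0,"travel":[0,0,0],"twist":0}]'
python3 -c "
from h import *
o=get_obs();R=Ro.from_quat(o['tool_rot']).as_matrix();print(o['position'],np.arctan2(R[1,1],R[0,1]),R[:,2].round(3))"
```

```text
time: 7.5
position: [0.474, -0.1285, 0.2951]
tool_rot: [0.21, 0.978, -0.0, -0.001]
ft_force: [1.1, 1.4, 0.5]
grip_width: 0.0403
time: 8.3
position: [0.4982, 0.1497, 0.2949]
tool_rot: [-0.153, 0.988, -0.001, -0.001]
ft_force: [-0.2, -0.0, -0.5]
grip_width: 0.0862
time: 8.5
position: [0.4988, 0.1475, 0.2953]
tool_rot: [-0.151, 0.989, -0.0, -0.0]
ft_force: [-0.7, -0.0, 0.4]
grip_width: 0.0867
[0.49884952 0.14749029 0.29531213] 1.8731011871300258 [-0.001 -0.001 -1.   ]
```

```bash
python3 -m jog '[{"grip":0,"travel":[0.3,4.8,0],"twist":0},{"grip":0,"travel":[0,0,-4],"twist":0},{"grip":0,"travel":[0,0,-4],"twist":0},{"grip":0,"travel":[0,0,-3.1],"twist":0},{"grip":0,"travel":[0,0,0],"twist":0},{"grip":0,"travel":[0,0,0],"twist":0}]'
python3 -m jog '[{"grip":255,"travel":[0,0,0],"twist":0},{"grip":255,"travel":[0,0,0],"twist":0},{"grip":255,"travel":[0,0,0],"twist":0},{"grip":255,"travel":[0,0,0],"twist":0},{"grip":255,"travel":[0,0,0],"twist":0},{"grip":255,"travel":[0,0,0],"twist":0},{"grip":255,"travel":[0,0,0],"twist":0},{"grip":255,"travel":[0,0,0],"twist":0}]' 12
```

```text
time: 9.1
position: [0.5024, 0.196, 0.1848]
tool_rot: [-0.151, 0.989, -0.0, -0.0]
ft_force: [0.5, 0.0, -0.7]
grip_width: 0.0869
time: 9.9
position: [0.502, 0.1971, 0.1845]
tool_rot: [-0.152, 0.988, -0.0, 0.0]
ft_force: [-0.6, -0.3, -0.5]
grip_width: 0.034
```

```bash
python3 -m jog '[{"grip":255,"travel":[0,0,0.8],"twist":0},{"grip":255,"travel":[0,0,0.8],"twist":0},{"grip":255,"travel":[0,0,0],"twist":0},{"grip":255,"travel":[0,0,0],"twist":0}]'
python3 -m jog '[{"grip":255,"travel":[-0.4,-0.12,0],"twist":0},{"grip":255,"travel":[-0.4,-0.12,0],"twist":0},{"grip":255,"travel":[-0.4,-0.12,0],"twist":0},{"grip":255,"travel":[-0.4,-0.12,-0.1],"twist":0},{"grip":255,"travel":[0,0,0],"twist":0},{"grip":255,"travel":[0,0,0],"twist":0}]'
python3 - <<'E'
from h import *
im=camera("scene");cv2.imwrite("pics/s2.png",im[:,:,::-1])
g=cv2.resize(im[195:295,285:385,::-1],None,fx=6,fy=6,interpolation=cv2.INTER_CUBIC);cv2.imwrite("pics/s2c.png",g)
E
```

```text
time: 10.3
position: [0.5021, 0.1972, 0.201]
tool_rot: [-0.152, 0.988, 0.0, 0.0]
ft_force: [0.3, 0.0, -1.3]
grip_width: 0.0337
time: 10.9
position: [0.4859, 0.1919, 0.1997]
tool_rot: [-0.152, 0.988, -0.0, -0.0]
ft_force: [1.3, -3.0, 1.3]
grip_width: 0.0335
```

View pics/s2c.png

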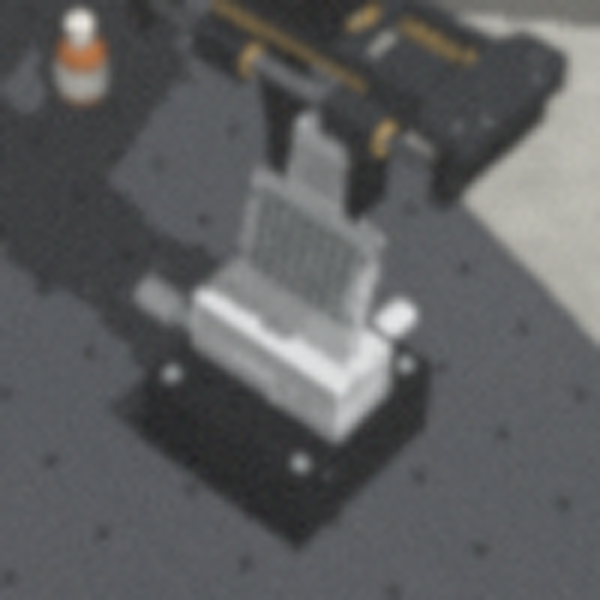

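The scene crop shows the target in the fingers at (320,160), leaning back about its lower edge in the slot. I'll finish the tilt, firm up the grip, and lift out.

```bash
python3 -m jog '[{"grip":255,"travel":[-0.4,-0.12,-0.1],"twist":0},{"grip":255,"travel":[-0.4,-0.12,-0.1],"twist":0},{"grip":255,"travel":[-0.4,-0.13,-0.1],"twist":0},{"grip":255,"travel":[-0.4,-0.13,-0.1],"twist":0},{"grip":255,"travel":[0,0,0],"twist":0},{"grip":255,"travel":[0,0,0],"twist":0}]'
python3 -m jog '[{"grip":255,"travel":[0,0,0],"twist":0},{"grip":255,"travel":[0,0,0],"twist":0},{"grip":255,"travel":[0,0,0.5],"twist":0},{"grip":255,"travel":[0,0,1],"twist":0},{"grip":255,"travel":[0,0,2],"twist":0},{"grip":255,"travel":[0,0,3],"twist":0},{"grip":255,"travel":[0,0,3],"twist":0},{"grip":255,"travel":[0,0,0],"twist":0}]' 40
python3 - <<'E'
from h import *
o=get_obs();c=wristcal(o);print(o["position"],o["ft_force"],o["grip_width"])
ims=[]
for n in("wrist","scene"):
    im=camera(n);cv2.imwrite(f"pics/{n}3.png",im[:,:,::-1]);ims.append(im[:,:,::-1])
import pickle;pickle.dump((o,c),open("w3.pkl","wb"))
p=proj(get_calibration("scene"),o["position"])[0].astype(int);print(p)
g=cv2.resize(ims[1][p[1]-40:p[1]+60,p[0]-40:p[0]+60],(400,400),interpolation=cv2.INTER_CUBIC)
w=cv2.resize(ims[0][100:400,160:480],None,fx=1.25,fy=1.25)
cv2.imwrite("pics/v3.png",np.hstack([g,np.vstack([w,np.zeros((25,400,3),np.uint8)])]))
E
```

```text
time: 11.55
position: [0.4695, 0.1872, 0.1953]
tool_rot: [-0.152, 0.988, -0.0, -0.001]
ft_force: [0.4, -2.1, -0.9]
grip_width: 0.0341
time: 12.35
position: [0.4718, 0.1886, 0.2952]
tool_rot: [-0.152, 0.988, 0.001, 0.004]
ft_force: [1.3, 0.4, -0.3]
grip_width: 0.0336
[0.47176647 0.18856627 0.29515754] [ 1.30108886  0.39996637 -0.31382368] 0.0335697845532722
[345 190]
```

View pics/v3.png

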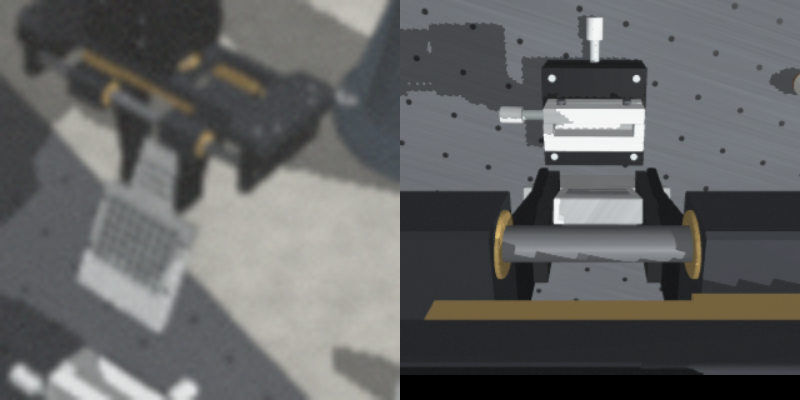

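The target is held clear and leaning. Plate corners in the scene crop are at about (78,283), (165,333), (110,182) and (197,231). I'll estimate its tilt from these.

```bash
cat > tf.py <<'E'
from h import *
from scipy.optimize import least_squares
def tpose(o,t,h,ylat=0,dyaw=0):
    R=Ro.from_quat(o["tool_rot"]).as_matrix();yaw=np.arctan2(R[1,1],R[0,1])-np.pi/2+dyaw
    F=Ro.from_euler("zy",[yaw,-t]).as_matrix()   # z axis leans to -x
    g=o["position"]+.003*R[:,2]
    return g-F@np.array([0,ylat,h]),F
E
python3 - <<'E'
from tf import *
import pickle
o,_=pickle.load(open("w3.pkl","rb"));sc=get_calibration("scene")
obs=np.array([(78,283),(165,333),(110,182),(197,231)])/4-.5+.125*0+[305,150]
P=np.array([[.005,-.035,0],[.005,.035,0],[.005,-.035,.078],[.005,.035,.078]])
def pred(p):
    O,F=tpose(o,p[0],p[1],p[2]);return proj(sc,P@F.T+O)
# left in scene = -y (camera looks from +x)
for t in(.2,.3,.34,.4):print(t,((pred([t,.1055,0])-[305,150]+.5)*4).round(0).tolist())
f=least_squares(lambda p:np.r_[(pred([p[0],p[1],0])+p[2:]-obs).ravel(),(p[1]-.1055)*500,p[2:]*.3],[.3,.1055,0,0]);print(f.x,f.fun.round(2))
E
```

```text
0.2 [[87.0, 270.0], [167.0, 324.0], [110.0, 178.0], [194.0, 232.0]]
0.3 [[75.0, 271.0], [154.0, 328.0], [107.0, 177.0], [190.0, 234.0]]
0.34 [[70.0, 271.0], [149.0, 329.0], [106.0, 177.0], [189.0, 234.0]]
0.4 [[63.0, 271.0], [141.0, 330.0], [105.0, 175.0], [187.0, 235.0]]
[0.26617144 0.10533418 0.79728252 1.30173912] [ 1.04 -1.76 -0.9  -0.28  0.35  0.16 -0.56  1.77 -0.08  0.24  0.39]
```

```bash
python3 - <<'E'
from tf import *
from fit import model
p=np.load("lens.npy");L,F,post=model(p);goal=L-.1*F[:,0]
for t in(.27,.30,.34):
    Ft=Ro.from_euler("zy",[p[2],-t]).as_matrix()
    g=goal+Ft@np.array([-.0055,0,.1055-.048]);print(t,goal.round(4),"TCP",(g+[0,0,.003]).round(4))
print(p)
E
python3 -m jog '[{"grip":255,"travel":[0,-2,0],"twist":-1.7},{"grip":255,"travel":[0,-4.5,0],"twist":-1.7},{"grip":255,"travel":[0,-4.5,0],"twist":-1.7},{"grip":255,"travel":[0,-4.5,0],"twist":-1.7},{"grip":255,"travel":[0,-4.5,0],"twist":-1.7},{"grip":255,"travel":[0,-4.5,0],"twist":-1.7},{"grip":255,"travel":[0,-4.5,0],"twist":-1.7},{"grip":255,"travel":[0,-4.5,0],"twist":-1.7}]'
python3 -m jog '[{"grip":255,"travel":[0,-3,0],"twist":0},{"grip":255,"travel":[0,-1,-2],"twist":0},{"grip":255,"travel":[0,-0.5,-2],"twist":0},{"grip":255,"travel":[1,0,-0.5],"twist":0},{"grip":255,"travel":[1,0,0],"twist":0},{"grip":255,"travel":[0,0,0],"twist":0},{"grip":255,"travel":[0,0,0],"twist":0},{"grip":255,"travel":[0,0,0],"twist":0}]'
```

```text
0.27 [ 0.5479 -0.193   0.1955] TCP [ 0.5272 -0.1934  0.2525]
0.3 [ 0.5479 -0.193   0.1955] TCP [ 0.5256 -0.1934  0.2518]
0.34 [ 0.5479 -0.193   0.1955] TCP [ 0.5235 -0.1934  0.2509]
[ 0.70782829 -0.18206487  0.06843303  0.33862224]
time: 13.25
position: [0.4685, -0.1484, 0.289]
tool_rot: [-0.033, 0.999, 0.002, -0.002]
ft_force: [0.9, -0.2, -0.9]
grip_width: 0.0336
time: 14.05
position: [0.4902, -0.1922, 0.2462]
tool_rot: [-0.034, 0.999, -0.0, 0.0]
ft_force: [0.5, -0.5, -2.4]
grip_width: 0.0338
```

```bash
python3 -m jog '[{"grip":255,"travel":[1,0,0.5],"twist":0},{"grip":255,"travel":[1,-0.1,0],"twist":0},{"grip":255,"travel":[1,0,0],"twist":0},{"grip":255,"travel":[0.5,0,0],"twist":0},{"grip":255,"travel":[0,0,0],"twist":0},{"grip":255,"travel":[0,0,0],"twist":0},{"grip":255,"travel":[0,0,0],"twist":0}]'
python3 - <<'E'
from tf import *
import pickle
from fit import model
o=get_obs();pickle.dump(o,open("o4.pkl","wb"));print(o["position"],o["time"])
p=np.load("lens.npy");L,F,post=model(p);O,Ft=tpose(o,.3,.1055)
outs=[]
for n in("scene","top"):
    im=camera(n)[:,:,::-1];cv2.imwrite(f"pics/{n}4.png",im);cc=get_calibration(n)
    q=proj(cc,(L+O)/2+[0,0,.03])[0].astype(int);x0,y0=q-40
    print(n,x0,y0)
    g=cv2.resize(im[y0:y0+80,x0:x0+80],(400,400),interpolation=cv2.INTER_CUBIC)
    outs.append(g)
cv2.imwrite("pics/v4.png",np.hstack(outs))
E
```

```text
time: 14.75
position: [0.5245, -0.1935, 0.2503]
tool_rot: [-0.034, 0.999, 0.0, -0.0]
ft_force: [-0.1, 0.1, -1.1]
grip_width: 0.0336
[ 0.52449426 -0.19350794  0.25027308] 14.75
scene 203 115
top 380 116
```

View pics/v4.png

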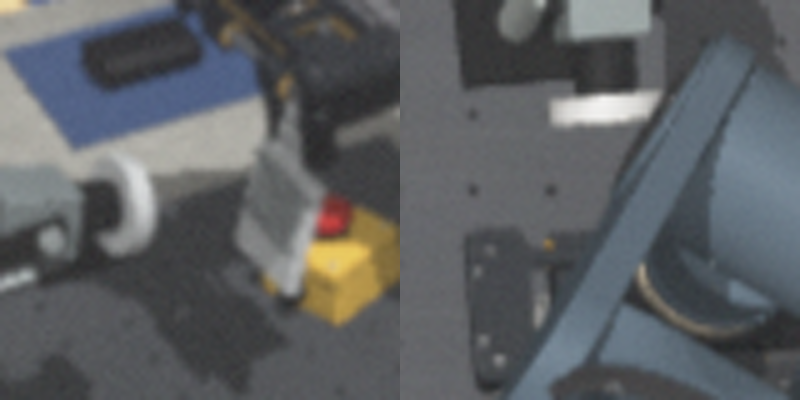

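Scene crop: the plate's front-face corners are at about (262,137), (320,190), (293,292) and (237,243), with the lens ring at (130,205). There's a clear gap between them, and the head of the stop is down at (335,215).

```bash
python3 - <<'E'
from tf import *
import pickle
from fit import model
o=pickle.load(open("o4.pkl","rb"));sc=get_calibration("scene")
p=np.load("lens.npy");L,F,post=model(p)
obs=np.array([(237,243),(293,292),(262,137),(320,190)])/5-.5+.1+[203,115]
P=np.array([[.005,-.035,0],[.005,.035,0],[.005,-.035,.078],[.005,.035,.078]])
def pred(q):
    O,Ft=tpose(o,q[0],q[1],0);return proj(sc,P@Ft.T+O)
for t in(.2,.27,.34,.4):print(t,((pred([t,.1055])-[203,115]+.4)*5).round(0).tolist())
f=least_squares(lambda q:np.r_[(pred(q)+q[2:]-obs).ravel(),(q[1]-.1055)*500,q[2:]*.5],[.3,.1055,0,0]);print(f.x,f.fun.round(2))
th=np.linspace(0,6.28,60);r=np.array([L+.031*(np.cos(s)*F[:,1]+np.sin(s)*F[:,2]) for s in th])
q=(proj(sc,r)-[203,115]+.4)*5;print("ring",q.min(0),q.max(0))
for t in(.25,.3,.35):
    O,Ft=tpose(o,t,.1055);d=O+Ft@[.0055,0,.048]-L;print(t,"face in lens",(F.T@d).round(4))
for nm in("stop_top",):
    print(nm,[(np.round(d["at"],3),round(d["p"],2)) for d in search_frame(nm,"scene")])
E
```

```text
0.2 [[256.0, 241.0], [307.0, 295.0], [267.0, 140.0], [320.0, 192.0]]
0.27 [[246.0, 242.0], [297.0, 297.0], [264.0, 139.0], [318.0, 192.0]]
0.34 [[236.0, 241.0], [287.0, 297.0], [262.0, 138.0], [315.0, 192.0]]
0.4 [[228.0, 241.0], [279.0, 297.0], [260.0, 138.0], [313.0, 192.0]]
[ 0.3255243   0.10535666  0.31509244 -0.31005345] [ 0.56 -0.65 -0.45  0.64  0.37 -0.04 -0.56  0.13 -0.07  0.16 -0.16]
ring [114.88638192 160.26809402] [163.20429958 261.27958869]
0.25 face in lens [-0.1045  0.0002 -0.0012]
0.3 face in lens [-0.1016 -0.     -0.0011]
0.35 face in lens [-0.0987 -0.0002 -0.0009]
stop_top []
```

The checks put the face about 100 mm in front of the lens, centred within about 3 mm, with tilt near 0.3 against the lens's 0.34. I'm handing in.

```bash
python3 -c "
from rig import *
o=get_obs();print(o['time'],o['position'],o['grip_width'],abs(o['joint_velocities']).max());print(hand_in())"
```

```text
14.9 [ 0.52462333 -0.19365951  0.25051676] 0.03362783660981313 0.0018241339935419851
the job is handed in; nothing more can be done
None
```

I pressed the stop button fully down first, then lifted the target from its holder. It ended held still in the air by its tab in front of the camera lens. I handed in at 14.9 s; the rig reported no verdict.

- **Stop:** it travelled about 8 mm and met its firm stop at 29 N. The last picture shows the head low, but the detector's final look for it found nothing, so that look gives no confirmation.
- **Grip:** the camera looks down about 0.34 rad and the tool can only point straight down. I therefore gripped the tab across its 34 mm width instead of its 10 mm thickness. I tilted the target against the slot wall, then raised the grip force to 40 N.
- **Final position:** by my model the spotted face is about 100 mm in front of the lens, with sideways and up-down offsets of about 1 mm. In the scene picture the lens model is about 3 mm off.
- **Final tilt:** two picture fits of the target's tilt disagreed: 0.27 rad after lifting and 0.33 rad at the end. The lens tilt is about 0.34 rad, so both are within the 0.15 rad limit. The yaw matches at 0.068 rad.
- **Bystanders:** I kept clear of the camera, bottles, slide box and driver and felt no unexpected forces, but I did not re-measure where they stand.

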